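Open the sprung hatch of the model drying box and hold it under its balance point

ROBOT

A 7-joint arm with a two-finger parallel gripper is mounted at the origin on a cart in front of the work surface, level with it; the furniture and walls round the work are solid. World frame = base frame: x ahead of the robot, y to its left, z up, the work surface at z = 0. Lengths are in mm, angles in rad, forces in N, time in s.
With the tool pointing down it reaches from about 425 to 875 mm from the base axis. Payload 4.7 kg.
Tool frame: the origin (TCP) lies midway between the tips of the shut fingers; the grasp point (between the pads) lies 19 mm behind it; z points along the fingers, y is the line along which they close (so a half turn about z gives the same grasp; the last joint's range is limited). The gripper opens to 85 mm and grips with 20 to 120 N. Pads are 22 mm wide; open, the fingers measure 114 mm over their backs; the gripper's body (76 mm by 85 mm) begins 54 mm behind the grasp point. The pads swing forward as they close: fully open they stand 13 mm farther back than shut.
Start: joints at [1.21, 0.321, -0.07, 1.45, 0.023, 1.371, -0.057], TCP at [237.938, -604.905, 231.349] pointing down, gripper open.
Joint ranges: [-2.86, 2.86], [-0.3, 2.09], [-1.38, 1.24], [0.06, 2.45], [-1.56, 4.7], [0.09, 2.05], [-2.69, 2.69]. Speed limits (rad/s): [2.57, 2.57, 3.14, 3.14, 3.14, 3.14, 3.14].

INTERFACE

Orientations are given as a unit quaternion [w, x, y, z].
In Python, from bench import r gives the robot as it stands.
- The arm moves only by the tool carry_out, never from a script. Its argument "series" is a list of rows, each a list of 3 entries, a list of its own where there are three numbers: the shift along the tool's x, y, z in cm, then the turn, a rotation vector about the tool's x, y, z in degrees, then the closure, from 0 (fully open) to 1 (shut). In form: [[[tx, ty, tz], [rx, ry, rz], grip], ...]. A call has 1 to 12 rows; each row is the pose to reach, as a shift and turn from the pose commanded when the call began, along the tool's axes at that moment; what a row does not reach only later rows make up. A row lasts 1/8 s, in which the tool goes at most 62.5 mm and 10.7 degrees, less where a joint would pass 70% of its speed; a pose out of reach is approached as far as the arm can. A call with a gripper value outside its range is refused whole. The fingers move at their own pace and stop on an object; "force" is the grip in N (left out, the last holds). Time passes only in rows, so rows that repeat a pose let the fingers close. It gives the time, the measured TCP pose, the force, the opening and the grip force at its end, in the units of the state.
- r.get_obs(): the state, without advancing time (a new reading comes with each control period).
- r.get_image(name): name is "side" or "top" or "wrist"; returns the picture (400x640x3 uint8, blue, green, red); there is no depth.
- r.calibration(name): a dict with "camera_matrix" (3x3 intrinsics, pixels), "k1" (the pictures are not rectified: a ray, as slopes to the right and down, at radius r is drawn at 1 + k1 r^2 times it, then the intrinsics apply), "R" (3x3) and "t" (3): a world point X has camera coordinates R X + t; the wrist camera has in their place "mount" (4x4, takes a point from camera to tool coordinates, whose origin is the TCP and whose axes are the flange's). Camera axes: x right, y down, z forward; pixel columns grow to the right and rows downward; lengths in mm; the calibration is good to about 2 mm. A picture is of the moment at which its call begins: read the wrist's pose just before it. calibration takes no time and is no camera call.
- r.finish_job(): hands the job in; it is judged then, once.
The state is a dict: "clock": time; "qpos": joint angles; "dq": joint speeds; "joint_efforts": joint torques, N m; "tcp_pos": TCP position; "orientation": TCP orientation; "wrist_force": force on the tool from outside, world axes, zero at the start; "torque": the same for the moment, N m; "finger_gap": finger opening in mm; "grip_force": force on a finger pad.
Only numpy, scipy, OpenCV 4.12 (cv2) and the standard library are available. Lean on these libraries where they do the work, as an engineer would, in place of code of your own. Each camera call takes 0.05 s, during which the arm holds its last target. There are 200 camera calls.

TASK

Take the loose vent lid off the hatch of the drying box by its knob and set it down gently, upright, on the same worktop beside or in front of the box. Then take the hatch by its pull bar, raise it past its balance point, bring it back down until it is just below that point (about 8 degrees under, so that it would sink if you let go), and finish while still holding it there by the bar. Leave the other things where they stand.

Things in the scene. Friction and masses are not known exactly. Their poses are not given: they have to be found in the camera images.
- dryer: Model drying box: a grey box fixed on the worktop, 140 mm deep (its x) by 160 mm wide (its y), 100 mm high, closed on top by the hatch, an aluminium plate 140 x 160 x 12 mm (top face 112 mm above the worktop) with a 48 mm round vent hole in its middle. Origin: centre of the box's underside; x points to its back (the hinge side), z up. It is turned a little to either side.
- hatch (a joint): Angle of the hatch, rad: 0 shut (level), growing as its front edge rises, 1.40 at the open stop. About 1 kg, but a spring carries most of it: less than 2 N at the bar moves it. Balance point at 1.05 rad (60 degrees): below that it sinks shut by itself, above it springs up to the stop by itself. The hinge has almost no friction.
- hatch_hinge (a point): Middle of the hatch's hinge line, 70 mm behind the box's centre and 106 mm above the worktop; the hinge line runs along the box's y. Keep clear of the room's fixed equipment near the box: a round furnace, 530 mm tall, about 0.1 to 0.2 m to its left; a dome mixer, 330 mm tall, between it and the robot; a 300 mm ledge behind it to the right.
- bar_mid (a point): Middle of the hatch's pull bar: round steel, 12 mm diameter, along the box's y, joined to the plate by an arm at each end (78 mm of clear bar between). With the hatch shut it is level, 50 mm out from the front edge of plate and box, 106 mm above the worktop, in free air all round. It lies 190 mm from the hinge line and moves with the hatch on that circle.
- lid_mid (a point): Centre of the loose vent lid (42 mm high), 21 mm above its underside, z up. Spigot of 38 mm diameter, 0 to 8 mm up, hanging loosely in the vent hole; flange of 64 mm diameter, 8 to 14 mm, resting on the hatch; knob: neck 14 mm diameter to 22 mm, widening to a round head of 22 mm diameter from 26 to 42 mm. On the worktop it stands on its spigot, this point 21 mm up.
- vent_lid: The same vent lid as a body, about 90 g; origin at the centre of its underside (the foot of the spigot), z up. A free patch of worktop to set it on lies in front of the box to its left (around x 0.50, y 0.10), between the box and the bystanders there.
- bur_stand: Bystander: white block 34 x 74 x 22 mm with burs standing in it, 46 mm high in all; origin at the centre of its underside, on the worktop.
- stone_model: Bystander: yellowish stone model of one jaw, 56 x 65 x 44 mm; origin at the centre of its underside, on the worktop.
- dappen_dish: Bystander: small white ceramic dish, 32 mm across, 20 mm high; origin at the centre of its underside, on the worktop.
- brown_bottle: Bystander: brown bottle with a white cap, 42 mm across, 98 mm high; origin at the centre of its underside, on the worktop.
- steel_cup: Bystander: small steel cup, 48 mm across, 30 mm high; origin at the centre of its underside, on the worktop.
- small_bottle: Bystander: small bottle with a black cap, 30 mm across, 66 mm high; origin at the centre of its underside, on the worktop.
- plaster_model: Bystander: white plaster model of one jaw, 60 x 71 x 30 mm; origin at the centre of its underside, on the worktop.
Mind the look-alikes: they are no part of the job. Leave any blue or purple look-alike of the vent_lid alone.

How it is judged:
By the outcome, as a careful person would: the job done as asked, in the order asked, and still so for the second after the job is handed in, while the arm keeps its last pose, push and grip.
It also fails if it takes over 58 s, if anything falls off the work surface, if the arm or the gripper's body presses on something with over 40 N, if the wrist force passes 120 N, or if a joint passes its speed limit or range.

## Working session

There is one attempt and no reset: what is moved stays moved. The work goes in short steps, Python scripts to look and compute and a tool call to move; the robot and the scene stay as the last step left them, time stands still between calls to the robot, and variables do not carry over. Pictures are saved under pics/ and viewed, at most 10 in all, crops included, and the job is handed in when it is done.

Besides the shell and the picture viewer there is one more tool, called after "Call:" as a command line: name --argument value ..., lists and objects as JSON in quotes. carry_out: Moves the arm, as the interface text tells. Its arguments: {"type":"object","properties":{"series":{"type":"array","items":{"type":"array"}},"force":{"type":"number"}},"required":["series"]}

```bash
ls; mkdir -p pics; python3 - <<'E'
from bench import r
import cv2
o=r.get_obs();print(o)
for n in("side","top"):
    cv2.imwrite(f"pics/{n}0.png",r.get_image(n)); c=r.calibration(n); print(n,c)
print(r.calibration("wrist"))
E
```

```text
pics
{'clock': 0.0, 'qpos': array([ 1.21006877,  0.32182239, -0.07010031,  1.4517014 ,  0.02259862,
        1.37079621, -0.05687836]), 'dq': array([ 0.00032672, -0.00012032, -0.00028048, -0.00047727,  0.00125791,
        0.00097102, -0.00126501]), 'joint_efforts': array([-5.95046531e-04, -4.93586612e+01, -3.82639887e-01, -3.14333332e+01,
        1.28247065e-02,  1.11823188e-02,  3.74779674e-06]), 'tcp_pos': array([ 237.73468422, -604.37336542,  230.21076878]), 'orientation': array([-9.43200883e-04,  9.82482648e-01,  1.86351563e-01, -2.26501554e-04]), 'wrist_force': array([-1.13558031,  0.4614893 ,  0.92678015]), 'torque': array([-0.03939883,  0.01054253,  0.02357352]), 'grip_force': 0.0, 'finger_gap': 85.51869554709599}
side {'camera_matrix': array([[511.60397529,   0.        , 313.57349264],
       [  0.        , 511.60397529, 204.12540362],
       [  0.        ,   0.        ,   1.        ]]), 'k1': -0.0063990048859537026, 'R': array([[-0.84565642, -0.5336744 ,  0.00753986],
       [-0.26788286,  0.41218189, -0.87082998],
       [ 0.46163187, -0.73844277, -0.49152649]]), 't': array(
[... 315 characters left out ...]
0.98601194, -0.00439225, -0.16661684],
       [ 0.16666023, -0.01280151, -0.98593128]]), 't': array([-126.59236471,  548.95206424, 1303.27729109])}
{'camera_matrix': array([[285.70817461,   0.        , 320.26342238],
       [  0.        , 285.70817461, 203.19636832],
       [  0.        ,   0.        ,   1.        ]]), 'k1': -0.042598614901343534, 'mount': array([[-3.79789274e-04, -9.44788714e-01, -3.27679938e-01,
         8.41040276e+01],
       [ 9.99999912e-01, -3.00346761e-04, -2.93045133e-04,
        -4.88622744e-01],
       [ 1.78448126e-04, -3.27680021e-01,  9.44788745e-01,
        -1.43058028e+02],
       [ 0.00000000e+00,  0.00000000e+00,  0.00000000e+00,
         1.00000000e+00]])}
```

View pics/top0.png

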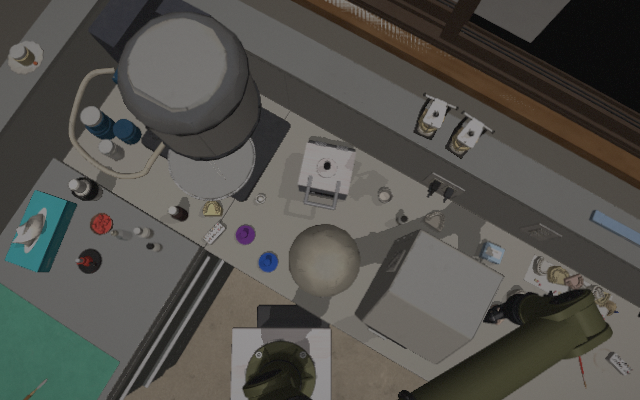

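View pics/side0.png

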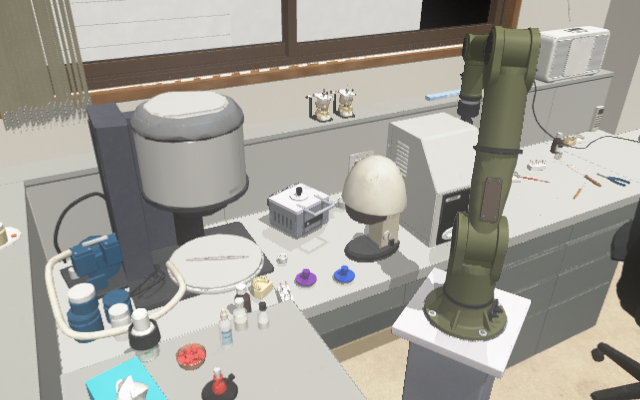

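The top view shows the dryer at about (327,170), with the bar loop at (321,196). Candidates for the lid: the knob on the hatch at (327,166), purple at (245,234) and blue at (268,262). I choose the one on the hatch and check it in an enlarged crop.

```bash
cat > h.py <<'E'
import numpy as np, cv2
from bench import r
from scipy.spatial.transform import Rotation as Ro
def ray(n,uv,obs=None):
    c=r.calibration(n);K=c["camera_matrix"]
    p=cv2.undistortPoints(np.array([[uv]],float),K,np.array([c["k1"],0,0,0,0]))[0,0]
    d=np.r_[p,1]
    if n=="wrist":
        M=c["mount"];T=tool(obs);A=T@M
        return A[:3,3],A[:3,:3]@d
    return -c["R"].T@c["t"],c["R"].T@d
def tool(o):
    T=np.eye(4);q=o["orientation"];T[:3,:3]=Ro.from_quat(np.r_[q[1:],q[0]]).as_matrix();T[:3,3]=o["tcp_pos"];return T
def plane(n,uv,z,obs=None):
    o,d=ray(n,uv,obs);return o+d*(z-o[2])/d[2]
def proj(n,X,obs=None):
    c=r.calibration(n);X=np.asarray(X,float)
    if n=="wrist":
        A=np.linalg.inv(tool(obs)@c["mount"]);R,t=A[:3,:3],A[:3,3]
    else:R,t=c["R"],c["t"]
    return cv2.projectPoints(X.reshape(-1,1,3),cv2.Rodrigues(R)[0],t,c["camera_matrix"],np.array([c["k1"],0,0,0,0]))[0][:,0]
def rel(o,P,Rt=None):
    "shift in tool axes (cm) to world point P, turn to Rt (deg)"
    T=tool(o);s=T[:3,:3].T@(np.asarray(P)-T[:3,3])/10
    w=np.zeros(3) if Rt is None else np.degrees(Ro.from_matrix(T[:3,:3].T@Rt).as_rotvec())
    return s.round(2),w.round(1)
E
python3 - <<'E'
import cv2,numpy as np
a=cv2.imread("pics/top0.png")[125:225,275:375];b=cv2.imread("pics/side0.png")[175:275,250:350]
cv2.imwrite("pics/crop0.png",np.hstack([cv2.resize(x,None,fx=4,fy=4,interpolation=cv2.INTER_CUBIC) for x in(a,b)]))
E
```

```text
(no output)
```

View pics/crop0.png

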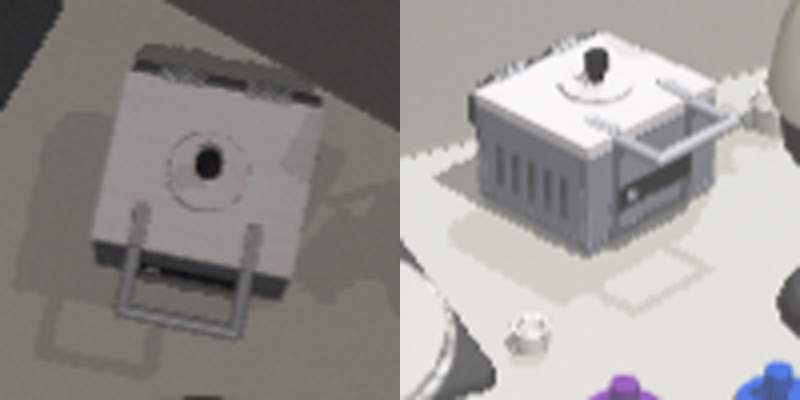

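The crop confirms a light lid with a black knob on the hatch, with the knob head at crop (209,163). The hatch corners are at (133,72), (322,105), (285,278) and (97,242), and the bar runs from (122,308) to (240,331).

```bash
python3 - <<'E'
from h import *
f=lambda x,y:(275+(x+.5)/4-.5,125+(y+.5)/4-.5)
C=[plane("top",f(*p),112) for p in((133,72),(322,105),(285,278),(97,242))]
for c in C:print(c.round())
cen=np.mean(C,0);print("cen",cen)
B=[plane("top",f(*p),106) for p in((122,308),(240,331))];print("bar",np.round(B),np.mean(B,0))
g=lambda x,y:(250+(x-400+.5)/4-.5,175+(y+.5)/4-.5)
print("bar side",plane("side",g(661,158),106).round(),plane("side",g(735,122),106).round())
# knob top z = 112+34=146 ; head centre z 138
print("knob",plane("top",f(209,163),140),plane("side",g(596,63),138))
print("flange",plane("top",f(207,171),118), plane("side",g(596,86),118))
for n,u in dict(purple=(245,234),blue=(268,262),white=(261,198),stone=(212,209),bur=(215,233),smallb=(177,212),cup=(385,195),s2=(402,216),dome=(325,260)).items():print(n,plane("top",u,20).round())
u=B[0]-B[1];w=C[3]-C[2];v=C[0]-C[1];fr=(C[0]+C[1]-C[2]-C[3])
print([np.degrees(np.arctan2(-q[0],q[1])) for q in(u,w,v)],np.degrees(np.arctan2(fr[1],fr[0])))
print(rel(r.get_obs(),[0,0,0]))
E
```

```text
[734. -84. 112.]
[ 708. -235.  112.]
[ 568. -204.  112.]
[596. -57. 112.]
cen [ 651.51064919 -145.02229768  112.        ]
bar [[ 545.  -77.  106.]
 [ 527. -169.  106.]] [ 535.82787203 -123.02927828  106.        ]
bar side [543. -77. 106.] [ 522. -163.  106.]
knob [ 652.51756286 -143.93939955  140.        ] [ 648.06476053 -137.39366311  138.        ]
flange [ 651.87729221 -143.01545902  118.        ] [ 645.4445199  -133.22120133  118.        ]
purple [451. 121.  20.]
blue [360.  44.  20.]
white [571.  72.  20.]
stone [533. 234.  20.]
bur [454. 220.  20.]
smallb [523. 350.  20.]
cup [ 583. -342.   20.]
s2 [ 513. -397.   20.]
dome [ 367. -141.   20.]
[np.float64(-10.927508575198585), np.float64(-10.775222311628438), np.float64(-9.917774822715625)] -11.70853899172037
(array([ 1.000e-02, -6.491e+01,  2.314e+01]), array([0., 0., 0.]))
```

```bash
python3 - <<'E'
from h import *
def tri(a,b):
    (o1,d1),(o2,d2)=ray("top",a),ray("side",b)
    s=np.linalg.lstsq(np.c_[d1,-d2],o2-o1,rcond=None)[0];p,q=o1+s[0]*d1,o2+s[1]*d2
    return ((p+q)/2).round(),np.linalg.norm(p-q).round()
print("big box top-left-back",tri((418,228),(388,125)), "front-left top",tri((371,290),(443,149)))
for z in(200,300,400):print(z,[plane("top",u,z).round()[:2] for u in((418,228),(502,280),(440,362),(360,315))])
print("dome edges",[plane("top",u,250).round() for u in((289,260),(360,260),(325,224),(325,297))])
print("furnace",[plane("top",u,z).round() for u,z in(((258,85),450),((247,60),500),((260,110),350),((205,158),350))])
E
```

```text
big box top-left-back (array([ 436., -367.,  349.]), np.float64(2.0)) front-left top (array([ 245., -260.,  346.]), np.float64(83.0))
200 [array([ 453., -404.]), array([ 305., -640.]), array([  83., -453.]), array([ 210., -234.])]
300 [array([ 442., -379.]), array([ 307., -595.]), array([ 104., -423.]), array([ 220., -223.])]
400 [array([ 431., -354.]), array([ 308., -549.]), array([ 124., -394.]), array([ 229., -212.])]
dome edges [array([360., -38., 250.]), array([ 360., -230.,  250.]), array([ 458., -135.,  250.]), array([ 262., -136.,  250.])]
furnace [array([768.,  30., 450.]), array([806.,  50., 500.]), array([746.,  37., 350.]), array([615., 175., 350.])]
```

```bash
cat >> h.py <<'E'
def down(a):
    a=np.radians(a);x=np.array([np.cos(a),np.sin(a),0]);z=np.array([0,0,-1.]);return np.c_[x,np.cross(z,x),z]
E
python3 - <<'E'
from h import *
o=r.get_obs()
for P in((238,-605,430),(652,-143,430),(652,-143,250)):print(rel(o,P,down(79)))
E
```

```text
(array([  0.  ,   0.03, -19.97]), array([ -0.1,  -0. , -57.5]))
(array([ 55.44, -27.81, -19.92]), array([ -0.1,  -0. , -57.5]))
(array([ 55.44, -27.78,  -1.92]), array([ -0.1,  -0. , -57.5]))
```

Call:
carry_out --series '[[[0,0,-6],[0,0,0],0],[[0,0,-12],[0,0,0],0],[[0,0,-18],[0,0,0],0],[[3,-1.5,-20],[0,0,-5],0],[[8,-4,-20],[0,0,-10],0],[[13,-6.5,-20],[0,0,-16],0],[[19,-9.5,-20],[0,0,-22],0],[[24,-12,-20],[0,0,-28],0],[[29,-14.5,-20],[0,0,-33],0],[[34,-17,-20],[0,0,-38],0],[[39,-19.5,-20],[0,0,-43],0],[[44,-22,-20],[0,0,-48],0]]'

```text
clock: 1.6
tcp_pos: [567.7, -236.2, 430.2]
orientation: [-0.001, 0.82, 0.572, -0.001]
wrist_force: [0.7, -0.4, 0.2]
finger_gap: 85.0
grip_force: 0.0
```

```bash
python3 - <<'E'
from h import *
o=r.get_obs();print(o["clock"],o["tcp_pos"],o["wrist_force"],o["qpos"].round(2))
for P in((652,-143,430),(652,-143,250)):print(rel(o,P,down(79)))
E
```

```text
1.6 [ 567.72390432 -236.15805896  430.15290364] [ 0.68474295 -0.42047903  0.15221908] [ 0.68  0.26 -0.44  1.15  0.11  1.75 -0.08]
(array([1.165e+01, 4.690e+00, 1.000e-02]), array([-0.1, -0. , -9.2]))
(array([11.65,  4.72, 18.01]), array([-0.1, -0. , -9.2]))
```

Call:
carry_out --series '[[[4,1.6,0],[0,0,-5],0],[[8,3.2,0],[0,0,-9.2],0],[[11.7,4.7,3],[0,0,-9.2],0],[[11.7,4.7,8],[0,0,-9.2],0],[[11.7,4.7,13],[0,0,-9.2],0],[[11.7,4.7,18],[0,0,-9.2],0.2],[[11.7,4.7,18],[0,0,-9.2],0.2],[[11.7,4.7,18],[0,0,-9.2],0.2]]'

```text
clock: 2.6
tcp_pos: [652.6, -145.3, 253.1]
orientation: [0.001, 0.773, 0.634, 0.001]
wrist_force: [0.2, -1.1, 0.2]
finger_gap: 68.5
grip_force: 0.0
```

```bash
python3 - <<'E'
from h import *
o=r.get_obs();print(o["tcp_pos"],o["wrist_force"],o["finger_gap"])
im=r.get_image("wrist");cv2.imwrite("pics/w1.png",im)
print(proj("wrist",[[652,-143,138]],o))
E
```

```text
[ 652.58167457 -145.26162135  253.06092397] [ 0.15233425 -1.1489889   0.20947153] 68.52947422899452
[[319.72329649 196.41233498]]
```

View pics/w1.png

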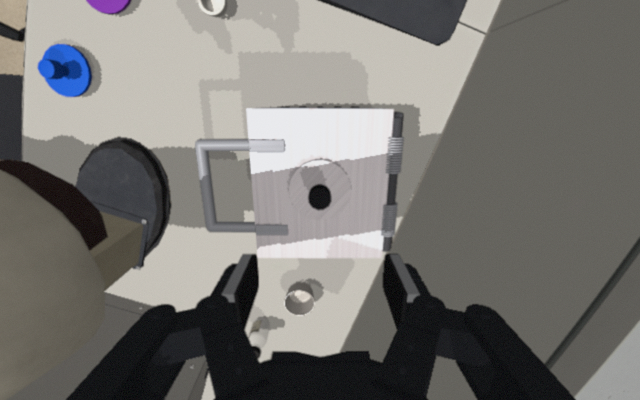

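The wrist view shows the knob at (320,196), where it was predicted, and the flange ring centred at (319,186). The bar runs from (202,148) to (211,228), and the hinge edge from (398,112) to (386,250).

```bash
python3 - <<'E'
from h import *
o=r.get_obs()
im=cv2.imread("pics/w1.png");m=(im.max(2)<50).astype(np.uint8);m[:170]=0;m[220:]=0;m[:,:290]=0;m[:,350:]=0
n,l,s,c=cv2.connectedComponentsWithStats(m);i=1+s[1:,4].argmax();print(c[i],s[i])
k=plane("wrist",c[i],142,o);print("knob",k,"flange",plane("wrist",(319,186),118,o))
B=[plane("wrist",u,106,o) for u in((203,148),(211.5,228))];print("bar",B,np.mean(B,0),B[0]-B[1])
P=np.array([652,-143,124]);P[:2]=k[:2]
print(rel(o,P,down(79)))
E
```

```text
[319.31683168 196.57673267] [309 185  21  24 404]
knob [ 652.59267218 -142.44927902  142.        ] flange [ 652.96646284 -138.88380524  118.        ]
bar [array([544.39464748, -79.46994006, 106.        ]), array([ 524.84155726, -166.13395951,  106.        ])] [ 534.61810237 -122.80194979  106.        ] [19.55309021 86.66401945  0.        ]
(array([ 0.32, -0.23, 13.01]), array([ 0.2, -0. , -0.3]))
```

Call:
carry_out --series '[[[0.3,-0.2,4],[0,0,0],0.3],[[0.3,-0.2,8],[0,0,0],0.4],[[0.3,-0.2,11],[0,0,0],0.4],[[0.3,-0.2,12.7],[0,0,0],0.4],[[0.3,-0.2,12.7],[0,0,0],0.4],[[0.3,-0.2,12.7],[0,0,0],1],[[0.3,-0.2,12.7],[0,0,0],1],[[0.3,-0.2,12.7],[0,0,0],1],[[0.3,-0.2,12.7],[0,0,0],1],[[0.3,-0.2,12.7],[0,0,0],1]]' --force 30

```text
clock: 3.9
tcp_pos: [651.8, -142.8, 126.4]
orientation: [0.001, 0.773, 0.634, 0.001]
wrist_force: [-0.7, 0.8, 6.0]
finger_gap: 20.7
grip_force: 29.5
```

Call:
carry_out --series '[[[0,0,-1],[0,0,0],1],[[0,0,-3],[0,0,0],1],[[0,0,-6],[0,0,0],1],[[0,0,-9],[0,0,0],1],[[0,0,-11],[0,0,0],1],[[0,0,-11],[0,0,0],1],[[0,0,-11],[0,0,0],1]]'

```text
clock: 4.78
tcp_pos: [649.9, -142.6, 233.1]
orientation: [-0.001, 0.773, 0.634, -0.001]
wrist_force: [0.2, 0.4, -1.6]
finger_gap: 20.5
grip_force: 29.6
```

```bash
python3 - <<'E'
from h import *
o=r.get_obs();print(o["tcp_pos"],o["wrist_force"],o["finger_gap"])
im=r.get_image("wrist");cv2.imwrite("pics/w2.png",im)
for P in((510,30,235),(510,30,23)):print(rel(o,P,down(85)))
for n,u in dict(purple=(108,0),blue=(68,70),white=(212,4)).items():print(n)
E
```

```text
[ 649.88631743 -142.6169647   233.08063441] [ 0.23232169  0.40311837 -1.59038169] 20.486453467098553
(array([ 14.18, -17.1 ,  -0.16]), array([-0.1,  0. , -6.3]))
(array([ 14.18, -17.06,  21.04]), array([-0.1,  0. , -6.3]))
purple
blue
white
```

View pics/w2.png

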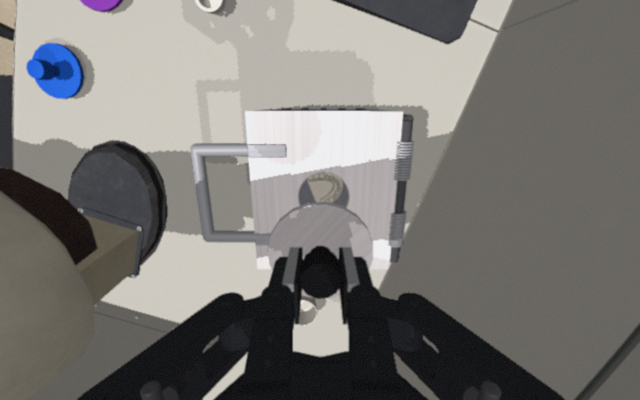

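The lid is held between the pads at (320,265), and the vent hole is open at (323,187). Next I carry the lid to the free patch.

Call:
carry_out --series '[[[2,-2.4,0],[0,0,0],1],[[5,-6,0],[0,0,-1],1],[[8,-9.6,0],[0,0,-3],1],[[11,-13.2,0],[0,0,-5],1],[[13.2,-16,0],[0,0,-6],1],[[14.2,-17.1,2],[0,0,-6],1],[[14.2,-17.1,6],[0,0,-6],1],[[14.2,-17.1,10],[0,0,-6],1],[[14.2,-17.1,14],[0,0,-6],1],[[14.2,-17.1,15],[0,0,-6],1],[[14.2,-17.1,15],[0,0,-6],1],[[14.2,-17.1,15],[0,0,-6],1]]'

```text
clock: 6.32
tcp_pos: [512.0, 30.2, 85.8]
orientation: [0.001, 0.739, 0.673, 0.001]
wrist_force: [1.0, 0.3, -0.9]
finger_gap: 20.3
grip_force: 29.7
```

```bash
python3 - <<'E'
from h import *
o=r.get_obs();print(o["tcp_pos"],o["wrist_force"],o["finger_gap"],tool(o)[:3,2])
cv2.imwrite("pics/w3.png",r.get_image("wrist"))
E
```

```text
[512.01237224  30.24920258  85.84216245] [ 1.02856803  0.26819036 -0.90030265] 20.345514000209167 [ 2.63988510e-03 -1.96465311e-04 -9.99996496e-01]
```

View pics/w3.png

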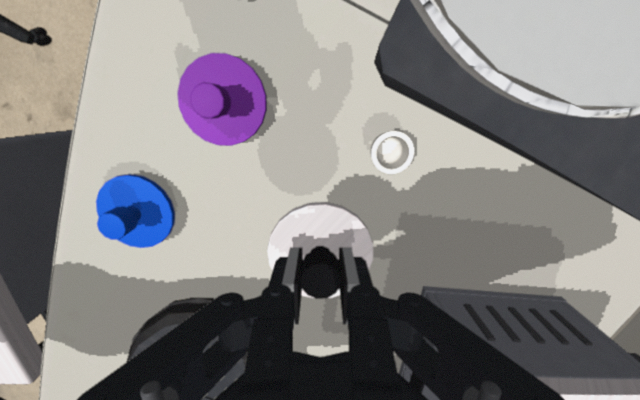

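The patch below is clear: purple is at (222,98), blue at (135,210) and the dish at (393,152), all away from it. I lower gently.

Call:
carry_out --series '[[[0,0,2],[0,0,0],1],[[0,0,4],[0,0,0],1],[[0,0,5.3],[0,0,0],1],[[0,0,5.7],[0,0,0],1],[[0,0,5.9],[0,0,0],1],[[0,0,6.0],[0,0,0],1],[[0,0,6.0],[0,0,0],1],[[0,0,6.0],[0,0,0],1]]'

```text
clock: 7.38
tcp_pos: [510.9, 30.1, 24.5]
orientation: [0.0, 0.739, 0.673, 0.0]
wrist_force: [0.5, 0.9, 0.0]
finger_gap: 20.5
grip_force: 29.7
```

Call:
carry_out --series '[[[0,0,0.1],[0,0,0],1],[[0,0,0.1],[0,0,0],1],[[0,0,0.2],[0,0,0],1],[[0,0,0.2],[0,0,0],1]]'

```text
clock: 7.88
tcp_pos: [510.8, 30.1, 22.6]
orientation: [0.0, 0.739, 0.674, -0.0]
wrist_force: [-2.1, -0.3, 2.5]
finger_gap: 20.1
grip_force: 30.0
```

Call:
carry_out --series '[[[0,0,0.05],[0,0,0],1],[[0,0,0.05],[0,0,0],0.7],[[0,0,0.05],[0,0,0],0.65],[[0,0,0.05],[0,0,0],0.55],[[0,0,0.05],[0,0,0],0.5],[[0,0,0.05],[0,0,0],0.45],[[0,0,-1],[0,0,0],0.45],[[0,0,-4],[0,0,0],0.45],[[0,0,-9],[0,0,0],0.45],[[0,0,-14],[0,0,0],0.45],[[0,0,-14],[0,0,0],0.45]]'

```text
clock: 9.25
tcp_pos: [513.9, 30.6, 167.4]
orientation: [0.004, 0.739, 0.674, 0.003]
wrist_force: [-0.0, 0.2, -0.3]
finger_gap: 46.7
grip_force: 0.0
```

```bash
python3 - <<'E'
from h import *
o=r.get_obs();print(o["tcp_pos"],o["wrist_force"],o["finger_gap"],o["qpos"].round(2))
im=r.get_image("wrist");cv2.imwrite("pics/w4.png",im)
print(proj("wrist",[[511,30,34],[511,30,14]],o))
for P in((535,-123,170),(535,-123,89)):print(rel(o,P,down(78.5)))
E
```

```text
[513.89928244  30.60438653 167.4020918 ] [-0.03862103  0.15517029 -0.31708396] 46.69282935808259 [ 0.5   0.11 -0.65  1.86  0.07  1.19 -0.26]
[[316.93029503 193.72291404]
 [316.98761166 188.24193605]]
(array([-15.1 ,   3.53,  -0.22]), array([ 0.5, -0. ,  6.2]))
(array([-15.1 ,   3.45,   7.88]), array([ 0.5, -0. ,  6.2]))
```

View pics/w4.png

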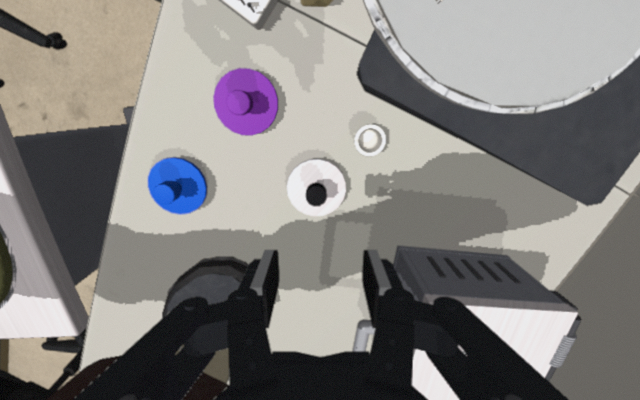

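The lid stands upright at (317,190), clear of everything. Before going to the bar I check arm clearance at the dome using an assumed xArm7 kinematic model, compared against the measured pose.

```bash
cat > fk.py <<'E'
from h import *
U=[((0,0,267),(0,0,0)),((0,0,0),(-90,0,0)),((0,-293,0),(90,0,0)),((52.5,0,0),(90,0,0)),((77.5,-342.5,0),(90,0,0)),((0,0,0),(90,0,0)),((76,97,0),(-90,0,0)),]
def fk(q):
    T=np.eye(4);P=[]
    for (t,e),a in zip(U,q):
        A=np.eye(4);A[:3,:3]=Ro.from_euler("xyz",e,degrees=True).as_matrix()@Ro.from_euler("z",a).as_matrix();A[:3,3]=t
        T=T@A;P.append(T[:3,3].copy())
    P.append(T[:3,3]+172*T[:3,2]);return np.array(P),T
E
python3 - <<'E'
from fk import *
o=r.get_obs();P,T=fk(o["qpos"]);print(P.round());print(o["tcp_pos"],np.hypot(*P[-1][:2]),np.hypot(*o["tcp_pos"][:2]))
P0,_=fk([1.21,.3218,-.0701,1.4517,.0226,1.3708,-.0569]);print(P0[-1],np.hypot(238,604.4))
E
```

```text
[[  0.   0. 267.]
 [  0.   0. 267.]
 [ 29.  16. 558.]
 [ 81.   8. 553.]
 [399. -28. 696.]
 [399. -28. 696.]
 [515. -43. 657.]
 [609. -54. 513.]]
[512.22087441  30.28749386 164.84540482] 610.8907699172827 513.1155391024392
[201.9248057  451.97508342 173.23859307] 649.5716742592767
```

```bash
cat >> h.py <<'E'
def tilt(t,yaw=-11.5):
    "tool x along box y, tool top leaning t deg towards the hinge"
    y,t=np.radians(yaw),np.radians(t);f=np.array([np.cos(y),np.sin(y),0]);x=np.array([-f[1],f[0],0])
    z=-np.sin(t)*f+np.cos(t)*np.array([0,0,-1.]);return np.c_[x,np.cross(z,x),z]
E
python3 - <<'E'
from h import *
o=r.get_obs();b=np.array([535.,-123,106])
for t in(0,15):
    R=tilt(t);print(t,rel(o,b+R[:,2]*(18-80),R),rel(o,b+R[:,2]*18,R),b+R[:,2]*(-62))
E
```

```text
0 (array([-15.05,   3.69,  -0.29]), array([0.3, 0. , 6.2])) (array([-15.05,   3.65,   7.71]), array([0.3, 0. , 6.2])) [ 535. -123.  168.]
15 (array([-15.22,   5.29,  -0.07]), array([15.3,  0.8,  6.1])) (array([-15.  ,   3.19,   7.65]), array([15.3,  0.8,  6.1])) [ 550.72463693 -126.19921354  165.88740123]
```

Call:
carry_out --series '[[[-3,1,-1],[0,0,1],0.45],[[-7,2.4,-1],[5,0,3],0.45],[[-11,3.8,-1],[10,0.5,5],0.45],[[-14,4.8,-0.5],[15,0.8,6],0.45],[[-15.2,5.3,0],[15.3,0.8,6],0.45],[[-15.2,5.3,0],[15.3,0.8,6],0.45],[[-15.2,5.3,0],[15.3,0.8,6],0.45]]'

```text
clock: 10.18
tcp_pos: [548.9, -124.0, 162.7]
orientation: [-0.103, 0.766, 0.629, -0.084]
wrist_force: [-0.5, -0.2, 0.5]
finger_gap: 47.0
grip_force: 0.0
```

```bash
python3 - <<'E'
from h import *
o=r.get_obs();print(o["tcp_pos"],o["wrist_force"],o["finger_gap"],o["qpos"].round(2))
im=r.get_image("wrist");s=r.get_image("side")[20:300,200:520]
s=cv2.resize(s,None,fx=1.25,fy=1.25);
v=np.zeros((400,800,3),np.uint8);v[:350,400:]=s;v[:250,:400]=cv2.resize(im,(400,250));cv2.imwrite("pics/c5.png",v);cv2.imwrite("pics/w5.png",im)
print(proj("wrist",[[535,-123,106]],o)*.625)
E
```

```text
[ 548.94358574 -123.95670777  162.71404427] [-0.51220273 -0.16294725  0.52072382] 46.97194993613776 [ 0.57  0.43 -0.51  1.52  0.17  1.51 -0.16]
[[202.07879531 139.93249544]]
```

View pics/c5.png

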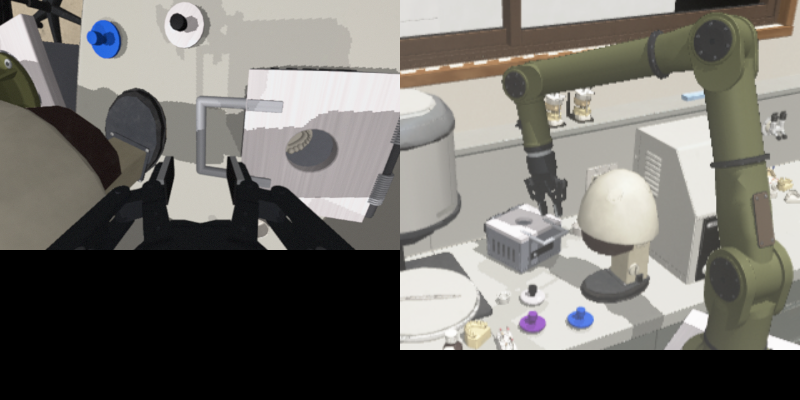

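The wrist view shows the bar between the open fingers near (201,140) in the halved view, as predicted. The side view shows the arm well clear above the dome.

```bash
python3 - <<'E'
from h import *
o=r.get_obs();b=np.array([535.,-123,106]);R=tilt(15)
im=cv2.imread("pics/w5.png")
print(plane("wrist",(322,220),106,o),plane("wrist",(316,165),106,o), plane("wrist",(321,279),106,o))
print(rel(o,b+R[:,2]*18,R))
E
```

```text
[ 534.70090912 -120.35114741  106.        ] [538.46957999 -77.99132371 106.        ] [ 523.6658093  -172.06708336  106.        ]
(array([-0.14,  0.14,  7.7 ]), array([-0.2,  0.1,  0.3]))
```

Call:
carry_out --series '[[[-0.1,0.1,2],[0,0,0],0.6],[[-0.1,0.1,4],[0,0,0],0.6],[[-0.1,0.1,6],[0,0,0],0.6],[[-0.1,0.1,7.4],[0,0,0],0.6],[[-0.1,0.1,7.4],[0,0,0],0.6],[[-0.1,0.1,7.4],[0,0,0],0.6],[[-0.1,0.1,7.4],[0,0,0],0.8],[[-0.1,0.1,7.4],[0,0,0],1],[[-0.1,0.1,7.4],[0,0,0],1],[[-0.1,0.1,7.4],[0,0,0],1]]' --force 25

```text
clock: 11.52
tcp_pos: [530.2, -123.2, 91.3]
orientation: [-0.104, 0.767, 0.628, -0.085]
wrist_force: [-4.8, 0.7, 5.5]
finger_gap: 10.8
grip_force: 25.9
```

```bash
python3 - <<'E'
from h import *
o=r.get_obs();T=tool(o);R=T[:3,:3]
print(o["tcp_pos"],o["wrist_force"],o["finger_gap"],o["grip_force"],"grasp",T[:3,3]-19*R[:,2], R.round(3))
g=T[:3,3]-18*R[:,2]
# geometry: hinge from actual grasp
f=np.array([np.cos(np.radians(-11.5)),np.sin(np.radians(-11.5)),0])
for d in(5,10,20,30,40,50,56,62,66):
    a=np.radians(d);P=T[:3,3]+190*(1-np.cos(a))*f+190*np.sin(a)*np.array([0,0,1])
    print(d,rel(o,P)[0])
E
```

```text
[ 530.17119567 -123.22987902   91.319466  ] [-4.83504841  0.6713664   5.49133224] 10.839599392794069 25.91266304254532 grasp [ 535.12844712 -124.21764373  109.63475958] [[ 0.197  0.945 -0.261]
 [ 0.98  -0.19   0.052]
 [-0.    -0.266 -0.964]]
5 [-0.   -0.37 -1.62]
10 [-0.   -0.6  -3.26]
20 [-0.01 -0.62 -6.57]
30 [-0.01 -0.07 -9.83]
40 [ -0.02   1.04 -12.96]
50 [ -0.02   2.67 -15.84]
56 [ -0.03   3.88 -17.41]
62 [ -0.03   5.25 -18.85]
66 [ -0.04   6.25 -19.73]
```

Call:
carry_out --series '[[[0,-0.2,-0.8],[0,0,0],1],[[0,-0.4,-1.6],[0,0,0],1],[[0,-0.6,-3.3],[0,0,0],1],[[0,-0.65,-4.9],[0,0,0],1],[[0,-0.6,-6.6],[0,0,0],1],[[0,-0.4,-8.2],[0,0,0],1],[[0,-0.1,-9.8],[0,0,0],1],[[0,0.4,-11.4],[0,0,0],1],[[0,1.0,-13.0],[0,0,0],1],[[0,1.3,-13.5],[0,0,0],1],[[0,1.3,-13.5],[0,0,0],1]]'

```text
clock: 12.9
tcp_pos: [577.1, -132.7, 220.8]
orientation: [-0.104, 0.767, 0.628, -0.086]
wrist_force: [-9.2, 1.4, 5.8]
finger_gap: 10.7
grip_force: 24.8
```

```bash
cat > ang.py <<'E'
from h import *
o=r.get_obs();T=tool(o)
h=np.array([721.,-160.5,106]);f=np.array([np.cos(np.radians(-11.5)),np.sin(np.radians(-11.5)),0])
g=T[:3,3]-18.5*T[:3,2]-h;u,w=-g@f,g[2]
print(o["clock"],o["tcp_pos"],o["wrist_force"],o["torque"],o["finger_gap"],"radius",np.hypot(u,w),"deg",np.degrees(np.arctan2(w,u)), "lateral",g@[-f[1],f[0],0])
def go(d,dr=0):
    a=np.arctan2(w,u);b=np.radians(d);R=np.hypot(u,w)
    P=T[:3,3]+R*(np.cos(a)-np.cos(b))*f+np.array([0,0,R*(np.sin(b)-np.sin(a))]);return rel(o,P)[0]
E
python3 -c "
from ang import *
for d in (45,50,52,54,58,62,66,70):print(d,go(d))
cv2.imwrite('pics/s6.png',r.get_image('side'))"
```

```text
12.9 [ 577.07670959 -132.70383782  220.82884838] [-9.23923479  1.43198906  5.80474633] [ 0.40055524  2.15006056 -0.02727649] 10.741193405317114 radius 194.06960548861863 deg 43.123397669845545 lateral -1.425658423199865
45 [-0.    0.3  -0.56]
50 [-0.01  1.2  -1.99]
52 [-0.01  1.6  -2.54]
54 [-0.01  2.01 -3.08]
58 [-0.01  2.89 -4.11]
62 [-0.02  3.84 -5.08]
66 [-0.02  4.86 -5.97]
70 [-0.02  5.93 -6.8 ]
```

Call:
carry_out --series '[[[0,0.15,-0.6],[0,0,0],1],[[0,0.6,-1.4],[0,0,0],1],[[0,1.05,-2.0],[0,0,0],1],[[0,1.45,-2.6],[0,0,0],1],[[0,1.9,-3.1],[0,0,0],1],[[0,2.75,-4.15],[0,0,0],1],[[0,3.7,-5.1],[0,0,0],1],[[0,4.7,-6.0],[0,0,0],1],[[0,5.2,-6.4],[0,0,0],1],[[0,5.2,-6.4],[0,0,0],1],[[0,5.2,-6.4],[0,0,0],1]]'

```text
clock: 14.32
tcp_pos: [644.2, -146.3, 271.7]
orientation: [-0.101, 0.767, 0.628, -0.083]
wrist_force: [-6.0, 1.2, 14.0]
finger_gap: 11.2
grip_force: 25.7
```

```bash
cat >> ang.py <<'E'
P0=np.array([530.17,-123.23,91.32]);c=T[:3,3]-P0;print("chord deg",2*np.degrees(np.arcsin(np.hypot(c@f,c[2])/380)),"rise deg",np.degrees(np.arcsin(c[2]/190)), "back deg",np.degrees(np.arccos(1-c@f/190)))
E
python3 -c "
from ang import *
for d in (50,52,54,58,62,66,70):print(d,go(d))
s=r.get_image('side')[120:300,220:420];cv2.imwrite('pics/s7.png',cv2.resize(s,None,fx=3,fy=3,interpolation=cv2.INTER_CUBIC))"
```

```text
14.325 [ 644.24051116 -146.33019111  271.67914254] [-5.97416459  1.15710918 14.02842866] [ 0.26033451  1.72095111 -0.0255668 ] 11.193698791075002 radius 197.62024315492965 deg 68.2454572387876 lateral -1.3983063758094219
chord deg 68.78672402634439 rise deg 71.6695816181481 back deg 67.20455036578775
50 [ 0.01 -4.36  4.5 ]
52 [ 0.01 -3.95  3.94]
54 [ 0.01 -3.53  3.4 ]
58 [ 0.01 -2.63  2.36]
62 [ 0.   -1.65  1.38]
66 [ 0.   -0.61  0.48]
70 [-0.    0.49 -0.35]
```

View pics/s7.png

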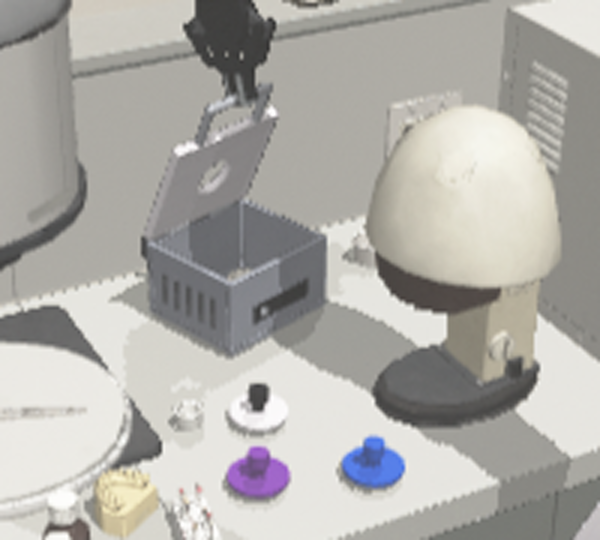

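The side view shows the hatch held open at roughly 68° with the bar in the fingers, and the white lid standing upright at crop (258,408). The plate's front-edge corners are at crop (177,152) and (277,113), which lets me check the angle optically.

```bash
cat > opt.py <<'E'
from ang import *
def corner(uv,lat):
    n=np.array([-f[1],f[0],0]);O,d=ray("side",uv);s=(lat-(O-h)@n)/(d@n);p=O+d*s-h
    u,w=-p@f,p[2];return np.hypot(u,w).round(1),np.degrees(np.arctan2(w,u)).round(1)
E
python3 - <<'E'
from opt import *
g=lambda x,y:(220+(x+.5)/3-.5,120+(y+.5)/3-.5)
print("R140.. left",corner(g(177,152),80),"right",corner(g(277,113),-80))
n=np.array([-f[1],f[0],0])
for d in(62,64,66,68,70,72):
    a=np.radians(d)
    E=[h+n*l-f*(140*np.cos(a)+6*s*np.sin(a))+np.array([0,0,140*np.sin(a)-6*s*np.cos(a)]) for l in(80,-80) for s in(1,-1)]
    B=[h+n*l-f*190*np.cos(a)+np.array([0,0,190*np.sin(a)]) for l in(45,-45)]
    p=proj("side",np.array(E+B));print(d,((p-[220,120])*3+1).round().tolist())
E
```

```text
14.375 [ 644.21765631 -146.31175878  271.66374374] [-5.58773142  0.71392282 13.6914027 ] [ 0.20811498  1.64491551 -0.02715129] 11.03782748107048 radius 197.6157289426733 deg 68.23673419854345 lateral -1.3845710450598936
chord deg 68.77683022125252 rise deg 71.65482212677212 back deg 67.19602217665164
R140.. left (np.float64(138.3), np.float64(66.2)) right (np.float64(133.9), np.float64(65.8))
62 [[187.0, 161.0], [180.0, 153.0], [287.0, 118.0], [280.0, 111.0], [220.0, 117.0], [278.0, 94.0]]
64 [[184.0, 158.0], [177.0, 151.0], [284.0, 115.0], [278.0, 108.0], [217.0, 113.0], [274.0, 90.0]]
66 [[181.0, 155.0], [174.0, 148.0], [282.0, 112.0], [275.0, 106.0], [213.0, 109.0], [270.0, 86.0]]
68 [[178.0, 152.0], [171.0, 145.0], [279.0, 110.0], [272.0, 103.0], [209.0, 106.0], [266.0, 83.0]]
70 [[176.0, 149.0], [169.0, 143.0], [276.0, 107.0], [269.0, 101.0], [205.0, 102.0], [262.0, 79.0]]
72 [[173.0, 146.0], [166.0, 140.0], [273.0, 104.0], [266.0, 99.0], [201.0, 99.0], [258.0, 76.0]]
```

Call:
carry_out --series '[[[0,-0.4,0.25],[0,0,0],1],[[0,-0.9,0.65],[0,0,0],1],[[0,-1.35,1.05],[0,0,0],1],[[0,-1.8,1.5],[0,0,0],1],[[0,-2.25,1.95],[0,0,0],1],[[0,-2.7,2.45],[0,0,0],1],[[0,-3.1,2.9],[0,0,0],1],[[0,-3.4,3.2],[0,0,0],1],[[0,-3.6,3.4],[0,0,0],1],[[0,-3.6,3.4],[0,0,0],1],[[0,-3.6,3.4],[0,0,0],1]]'

```text
clock: 15.75
tcp_pos: [601.4, -137.6, 244.5]
orientation: [-0.102, 0.767, 0.628, -0.084]
wrist_force: [-4.7, -0.1, 6.7]
finger_gap: 10.7
grip_force: 25.7
```

```bash
python3 - <<'E'
from opt import *
s=r.get_image('side')[130:200,260:340];cv2.imwrite('pics/s8.png',cv2.resize(s,None,fx=8,fy=8,interpolation=cv2.INTER_CUBIC))
n=np.array([-f[1],f[0],0])
for d in(48,50,52,54,56):
    a=np.radians(d)
    E=[h+n*l-f*(140*np.cos(a)+6*s*np.sin(a))+np.array([0,0,140*np.sin(a)-6*s*np.cos(a)]) for l in(80,-80) for s in(1,-1)]
    B=[h+n*l-f*190*np.cos(a)+np.array([0,0,190*np.sin(a)]) for l in(45,-45)]
    p=proj("side",np.array(E+B));print(d,((p-[260,130])*8+3.5).round().tolist())
E
```

```text
15.75 [ 601.35537069 -137.62106752  244.46646851] [-4.73366598 -0.05597974  6.70064519] [ 0.10611215  0.86129897 -0.00398979] 10.688410018645211 radius 195.22469560972766 deg 53.19790898716769 lateral -1.4132853932876794
chord deg 52.979465503471644 rise deg 53.71023707701497 back deg 51.847189571704945
48 [[225.0, 416.0], [210.0, 392.0], [491.0, 298.0], [476.0, 275.0], [335.0, 321.0], [486.0, 255.0]]
50 [[219.0, 406.0], [203.0, 382.0], [485.0, 288.0], [470.0, 266.0], [326.0, 307.0], [477.0, 242.0]]
52 [[212.0, 396.0], [196.0, 373.0], [479.0, 279.0], [463.0, 257.0], [317.0, 294.0], [469.0, 229.0]]
54 [[206.0, 387.0], [189.0, 364.0], [473.0, 270.0], [457.0, 248.0], [308.0, 281.0], [460.0, 217.0]]
56 [[199.0, 377.0], [182.0, 355.0], [466.0, 261.0], [450.0, 240.0], [298.0, 269.0], [450.0, 205.0]]
```

View pics/s8.png

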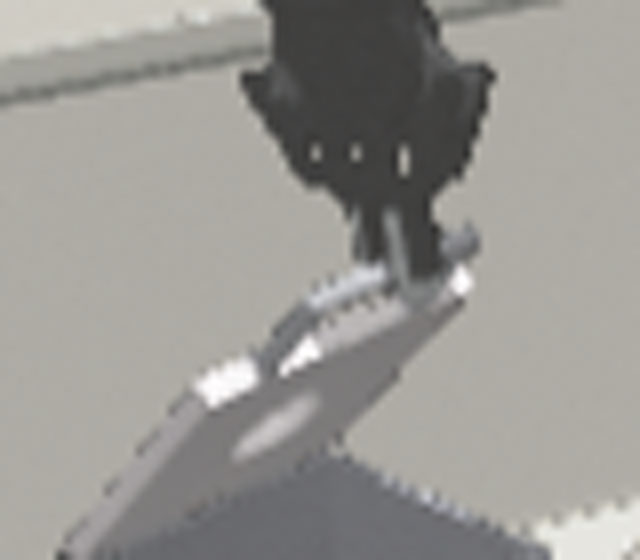

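The crop shows the plate corner at (205,405) and the bar from (312,296) to (475,240). That is close to the 51–52° prediction and agrees with the kinematic estimate of about 52°. The bar is held.

```bash
python3 -c "
from bench import r
print(r.finish_job())"
```

```text
the job is handed in; nothing more can be done
None
```

I set the vent lid upright on the worktop at about x 0.51, y 0.03, raised the hatch to about 67° (past its 60° balance point), brought it back to about 52°, and handed the job in at about 16 s with the bar still gripped; no verdict came back.

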